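Balance the shaker platform

TASK

One bottle with a blue cap already stands in one of the four cups of the laboratory shaker. Balance the platform: take the matching blue-capped bottle from the bench and set it down upright, without dropping it, in the cup straight across the hub from the loaded one. Leave the bottle already on the shaker and the orange-capped bottle where they stand.

Things in the scene. Friction and masses are not known exactly. Their poses are not given: they have to be found in the camera images.
- mate_mid (a point): Centre of the blue-capped amber bottle on the bench, to the robot's right (-y): the one to move. Upright, round: 50 mm in diameter from base to 60 mm up, then a shoulder, then a 38 mm wide blue cap from 69 to 90 mm; 90 mm high in all, about 180 g. The point lies on its axis, 45 mm above its underside; its z axis points up through the cap.
- loaded_mid (a point): Centre of the identical blue-capped bottle that already stands in one of the shaker's four cups. Same size; the point lies 45 mm above its underside; its z axis points up through the cap.
- other_mid (a point): Centre of the orange-capped bottle on the bench, a bystander not to be moved. Same size as the others; the point lies 45 mm above its underside; its z axis points up through the cap.
- hub (a point): Centre of the fixed round aluminium platform (232 mm wide) on the shaker (housing 260 x 270 mm), on its top surface, where bottles stand, 92 mm above the bench. Four round grey cups have their centres 68 mm from this point along its +x, -x, +y and -y axes (z up); which one is loaded varies. Each cup is 74 mm wide inside, 80 mm outside, its rim 12 mm above that surface.
Things that resemble listed ones, but are neither listed nor needed, are in the scene too. Leave any black or pink look-alike of the part that bears mate_mid alone. Leave any turquoise look-alike of the part that bears loaded_mid alone.

How it is judged:
On the way:
1. the matching bottle is lowered into the cup opposite the loaded one while still held (not dropped from more than 12 mm) (((x of mate_mid in the frame of hub between 0.052 and 0.084 m and y of mate_mid in the frame of hub between -0.016 and 0.016 m and x of loaded_mid in the frame of hub between -0.084 and -0.052 m and y of loaded_mid in the frame of hub between -0.016 and 0.016 m) or (x of mate_mid in the frame of hub between -0.084 and -0.052 m and y of mate_mid in the frame of hub between -0.016 and 0.016 m and x of loaded_mid in the frame of hub between 0.052 and 0.084 m and y of loaded_mid in the frame of hub between -0.016 and 0.016 m) or (y of mate_mid in the frame of hub between 0.052 and 0.084 m and x of mate_mid in the frame of hub between -0.016 and 0.016 m and y of loaded_mid in the frame of hub between -0.084 and -0.052 m and x of loaded_mid in the frame of hub between -0.016 and 0.016 m) or (y of mate_mid in the frame of hub between -0.084 and -0.052 m and x of mate_mid in the frame of hub between -0.016 and 0.016 m and y of loaded_mid in the frame of hub between 0.052 and 0.084 m and x of loaded_mid in the frame of hub between -0.016 and 0.016 m)) and z of mate_mid in the frame of hub between 0.035 and 0.057 m and contact force between mate and the fingers above 0.5 N), for 0.05 s.
At the end, for the whole second after the job is handed in: The moved bottle rests in the cup straight across from the loaded one: within 16 mm of the cup centre on each platform axis, height within 6 mm, upright within 10 degrees. The loaded bottle is likewise in its cup, moved under 30 mm, the orange-capped one under 20 mm, both upright (((x of mate_mid in the frame of hub between 0.052 and 0.084 m and y of mate_mid in the frame of hub between -0.016 and 0.016 m and x of loaded_mid in the frame of hub between -0.084 and -0.052 m and y of loaded_mid in the frame of hub between -0.016 and 0.016 m) or (x of mate_mid in the frame of hub between -0.084 and -0.052 m and y of mate_mid in the frame of hub between -0.016 and 0.016 m and x of loaded_mid in the frame of hub between 0.052 and 0.084 m and y of loaded_mid in the frame of hub between -0.016 and 0.016 m) or (y of mate_mid in the frame of hub between 0.052 and 0.084 m and x of mate_mid in the frame of hub between -0.016 and 0.016 m and y of loaded_mid in the frame of hub between -0.084 and -0.052 m and x of loaded_mid in the frame of hub between -0.016 and 0.016 m) or (y of mate_mid in the frame of hub between -0.084 and -0.052 m and x of mate_mid in the frame of hub between -0.016 and 0.016 m and y of loaded_mid in the frame of hub between 0.052 and 0.084 m and x of loaded_mid in the frame of hub between -0.016 and 0.016 m)) and z of mate_mid in the frame of hub between 0.039 and 0.051 m and angle between each of mate_mid, loaded_mid, other_mid's own z axis and vertical below 0.17 rad and linear speed of mate below 0.03 m/s and distance of loaded_mid from where it was at the start of the episode below 0.03 m and distance of other_mid from where it was at the start of the episode below 0.02 m); the robot touches nothing.
It fails at once if the orange-capped bottle is moved 20 mm or more (distance of other_mid from where it was at the start of the episode above 0.02 m).
It fails at once if the bottle already on the shaker is moved out of its cup (30 mm or more) (distance of loaded_mid from where it was at the start of the episode above 0.03 m).
It also fails if it takes over 38 s, if anything falls off the work surface, if the arm or the gripper's body presses on something with over 40 N, if the wrist force passes 120 N, or if a joint passes its speed limit or range.

ROBOT

A 7-joint arm with a two-finger parallel gripper is mounted at the origin on the work surface. World frame = base frame: x ahead of the robot, y to its left, z up, the work surface at z = 0. Lengths are in m, angles in rad, forces in N, time in s.
With the tool pointing down it reaches from about 0.35 to 0.9 m from the base axis. Payload 8.1 kg.
Tool frame: the origin (TCP) lies between the finger pads; the fingertips stand 25 mm ahead of it and the grasp point (between the pads) lies 6 mm ahead of it; z points along the fingers, y is the direction in which the jaws open and shut (so a half turn about z gives the same grasp; the last joint's range is limited). The gripper opens to 92 mm and grips with 3 to 60 N. Pads are 19 mm wide; open, the fingers measure 130 mm over their backs; the gripper's body (75 mm by 190 mm) begins 47 mm behind the grasp point.
Start: joints at [-0.103, 0.434, 0.025, 1.573, -0.012, 1.134, -0.075], TCP at [0.625, -0, 0.252] pointing down, gripper open.
Joint ranges: [-2.62, 2.62], [-0.44, 2.09], [-1.27, 1.32], [0.08, 2.57], [-1.32, 4.46], [0.12, 2], [-2.74, 2.74]. Speed limits (rad/s): [2.22, 2.22, 3.01, 3.01, 3.14, 3.14, 3.14].

INTERFACE

Orientations are given as a rotation vector (axis times angle).
In Python, from cell import * gives the robot as it stands.
- The arm moves only by the shell command python3 -m jog 'ROWS' [FORCE]. ROWS is JSON, one flat list of numbers, 5 for each row, row after row: the finger opening in mm, from 0 to 91.8, then the shift along the tool's x, y, z in units of 40 mm (1.0 is 40 mm), then the turn about the tool's z in units of 6 degrees (1.0 is 6 degrees). A call has 1 to 20 rows; each row shifts and turns the pose as measured when the row begins, along the tool's axes as they then stand; what a row does not reach is not made up. A row lasts 1/12 s, in which the tool goes at most 41.7 mm and 7.16 degrees, less where a joint would pass 70% of its speed; a pose out of reach is approached as far as the arm can. A call is refused whole if a number of a shift passes 1 or a number of a turn 1, either way. A call with a gripper value outside its range is refused whole. The fingers move at their own pace and stop on an object; FORCE is the grip in N (left out, the last holds). Time passes only in rows, so rows that do not move let the fingers close. It gives the time, the measured TCP pose, the force and the opening at its end, in the units of the state.
- observe(): the state, without advancing time (a new reading comes with each control period).
- get_image(name): name is "scene" or "side" or "wrist"; returns the picture (384x512x3 uint8, red, green, blue); there is no depth.
- camera_params(name): a dict with "intrinsics" (3x3 intrinsics, pixels), "dist_coeffs" ([k1, k2, p1, p2, k3] as OpenCV has them; the pictures are not rectified), "xyz" and "orientation" of the camera in the world. Camera axes: x right, y down, z forward; pixel columns grow to the right and rows downward; lengths in m; the calibration is good to about 2 mm. A picture is of the moment at which its call begins: read the wrist's pose just before it. camera_params takes no time and is no camera call; for the wrist camera it gives the pose at the moment of the call.
- sign_off(): hands the job in, once; it reports no verdict.
The state is a dict: "clock": time; "joints": joint angles; "dq": joint speeds; "joint_efforts": joint torques, N m; "position": TCP position; "ee_rot": TCP orientation; "force": force on the tool from outside, world axes, zero at the start; "ft_torque": the same for the moment, N m; "width": opening from 0.0 (shut) to 1.0 (fully open).
Only numpy, scipy, OpenCV 4.12 (cv2) and the standard library are available. Lean on these libraries where they do the work, as an engineer would, in place of code of your own. Each camera call takes 0.05 s, during which the arm holds its last target. There are 200 camera calls.

## Working session

There is one attempt and no reset: what is moved stays moved. The work goes in short steps, Python scripts to look and compute and a shell command to move; the robot and the scene stay as the last step left them, time stands still between calls to the robot, and variables do not carry over. Pictures are saved under pics/ and viewed, about 8 in all and at most 12, crops included, and the job is handed in when it is done.

```bash
mkdir -p pics; python3 - <<'E'
from cell import *
import cv2
for n in("scene","side"):
    cv2.imwrite(f"pics/{n}0.png",get_image(n)[:,:,::-1]); print(n,camera_params(n))
print(observe())
E
```

```text
scene {'intrinsics': array([[406.14445304,   0.        , 251.79725922],
       [  0.        , 406.14445304, 192.11677317],
       [  0.        ,   0.        ,   1.        ]]), 'dist_coeffs': array([-0.0770999,  0.       ,  0.       ,  0.       ,  0.       ]), 'xyz': array([ 0.84739278, -0.36576729,  0.88277534]), 'orientation': array([-2.44732198, -1.04267898,  0.25399164])}
side {'intrinsics': array([[417.32208515,   0.        , 253.76776332],
       [  0.        , 417.32208515, 186.14575803],
       [  0.        ,   0.        ,   1.        ]]), 'dist_coeffs': array([-0.10534375,  0.        ,  0.        ,  0.        ,  0.        ]), 'xyz': array([ 0.18376826, -0.62990403,  0.86223182]), 'orientation': array([-2.35656767,  0.59455762, -0.23330041])}
{'clock': 0.1, 'joints': array([-0.10262537,  0.43514087,  0.02497237,  1.57397391, -0.01160109,
        1.13399532, -0.07510524]), 'dq': array([-0.00097199, -0.0022271 ,  0.00081507, -0.0030986 , -0.00019163,
        0.00097504, -0.00037627]), 'joint_efforts': array([ 2.76666542e-03, -6.69124532e+01,  9.87763703e-01, -3.15145969e+01,
       -6.05509384e-02,  3.73947364e-02,  1.19628339e-04]), 'position': array([ 6.24593757e-01, -3.14658588e-05,  2.51043591e-01]), 'ee_rot': array([-2.22087321e+00, -2.22076596e+00,  1.65514872e-03]), 'force': array([-0.34812551, -0.54362547, -1.16838911]), 'ft_torque': array([ 0.01097812, -0.01977345, -0.02395156]), 'width': 0.9990999109082546}
```

View pics/scene0.png

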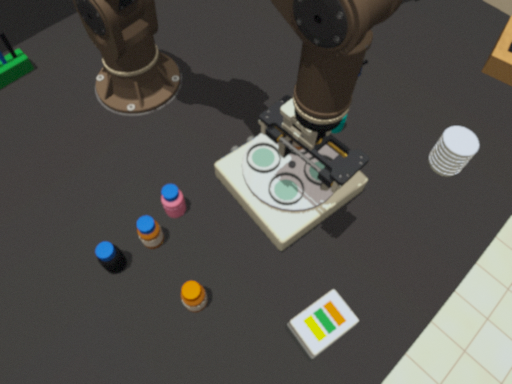

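View pics/side0.png

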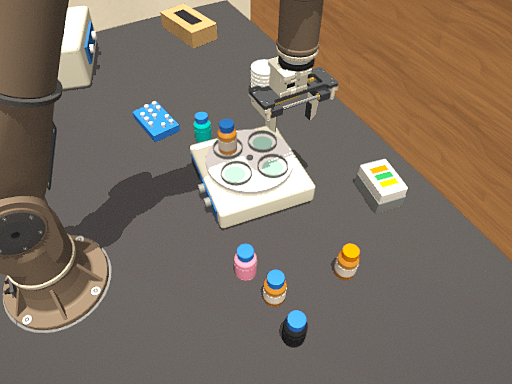

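The scene view shows the amber, blue-capped mate at (150,232), between the pink bottle (173,200) and the black one (110,257), with the orange-capped one at (194,295). The side view shows the loaded cup at (227,140), so the target cup is at about (273,166).

```bash
cat > h.py <<'E'
from cell import *
import cv2, numpy as np
from scipy.spatial.transform import Rotation as R
def ray(c,uv):
    p=cv2.undistortPoints(np.array([[uv]],float),c["intrinsics"],c["dist_coeffs"])[0,0]
    return R.from_rotvec(c["orientation"]).apply([p[0],p[1],1])
def at(c,uv,z):
    d=ray(c,uv); return c["xyz"]+d*(z-c["xyz"][2])/d[2]
def proj(c,P):
    r=R.from_rotvec(c["orientation"]).inv(); 
    return cv2.projectPoints(np.atleast_2d(P).astype(float),r.as_rotvec(),-r.apply(c["xyz"]),c["intrinsics"],c["dist_coeffs"])[0][:,0]
def circle(o,r,n=60):
    t=np.linspace(0,2*np.pi,n); return np.c_[o[0]+r*np.cos(t),o[1]+r*np.sin(t),0*t+o[2]]
def blobs(im,lo,hi,amin=40):
    m=cv2.inRange(cv2.cvtColor(im,cv2.COLOR_BGR2HSV),lo,hi)
    n,l,s,c=cv2.connectedComponentsWithStats(m)
    return [(s[i,4],c[i].round(1),s[i,:4]) for i in range(1,n) if s[i,4]>=amin]
E
python3 - <<'E'
from h import *
for n in("scene","side"):
    c=camera_params(n); im=cv2.imread(f"pics/{n}0.png")
    print(n)
    for nm,lo,hi in(("blue",(100,170,120),(115,255,255)),("orange",(8,220,200),(20,255,255)),("mint",(60,20,100),(90,110,200))):
        for a,p,b in blobs(im,lo,hi):
            print(nm,a,p,b,*[at(c,p,z)[:2].round(4) for z in ((.0795,.1715) if nm!="mint" else (.092,))])
E
python3 - <<'E'
import cv2
a=cv2.imread('pics/side0.png')[110:230,180:320]; cv2.imwrite('pics/c1.png',cv2.resize(a,None,fx=5,fy=5,interpolation=2))
E
```

```text
scene
blue 196 [169.5 191.1] [162 184  16  16] [ 0.4036 -0.1829] [ 0.4544 -0.2039]
blue 222 [145.  223.3] [137 215  17  17] [ 0.4296 -0.2717] [ 0.4775 -0.2824]
blue 248 [104.2 249.9] [ 96 241  18  18] [ 0.4194 -0.372 ] [ 0.4684 -0.3713]
mint 311 [262.7 157.1] [252 148  22  19] [0.4893 0.0288]
mint 68 [313.5 173.1] [310 167   9  13] [0.6009 0.0823]
mint 364 [285.8 189.3] [275 180  23  20] [0.5864 0.0053]
mint 70 [324.3 320.1] [313 308  23  26] [ 0.8364 -0.149 ]
side
blue 744 [156.4 123.7] [133 104  46  38] [0.3837 0.3242] [0.3602 0.212 ]
blue 115 [201.  117.8] [195 112  13  13] [0.509  0.2866] [0.4707 0.1789]
blue 165 [226.3 125.6] [220 119  14  14] [0.5591 0.2194] [0.515  0.1196]
blue 160 [244.6 252.6] [237 244  16  18] [ 0.4071 -0.185 ] [ 0.3809 -0.2373]
blue 141 [275.3 279.5] [267 270  17  19] [ 0.433  -0.2745] [ 0.4037 -0.3163]
blue 86 [295.3 326.4] [287 317  19  15] [ 0.4152 -0.3825] [ 0.388  -0.4116]
mint 198 [261.9 142.6] [253 136  19  14] [0.6075 0.0962]
```

View pics/c1.png

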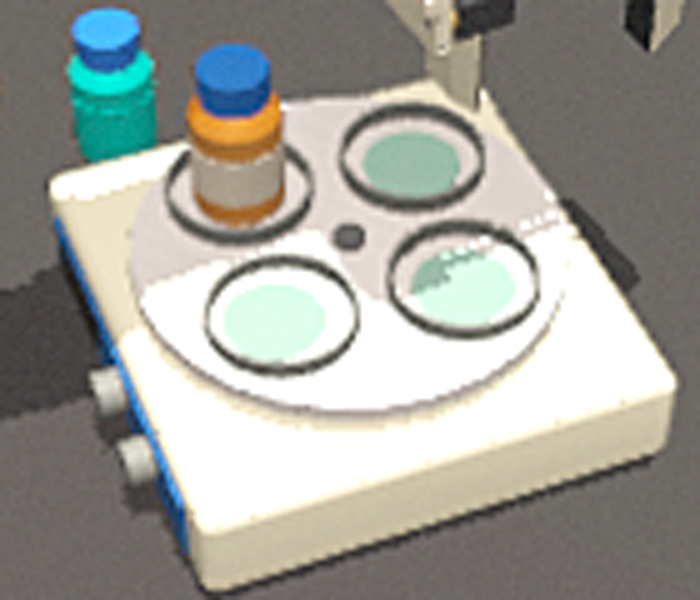

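The crop shows the loaded bottle upper-left at crop (235,200). The target cup is opposite it, with its rim centre at crop (463,279), which is side (272.6,165.8). The hub bolt is at crop (348,237).

```bash
python3 - <<'E'
from h import *
c=camera_params("side")
o=lambda u,v:(180+u/5-.4,110+v/5-.4)
for n,u,v,z in(("target",463,279,.104),("near",282,315,.104),("far",412,157,.104),("loaded rim",239,190,.104),("bolt",348,237,.094)):
    print(n,at(c,o(u,v),z)[:2].round(4))
print("orange",at(c,(349,251),.0795)[:2],at(camera_params("scene"),(192.5,290.5),.0795)[:2])
E
```

```text
target [ 0.5823 -0.002 ]
near [0.4899 0.0189]
far [0.6042 0.0903]
loaded rim [0.5108 0.1108]
bolt [0.5498 0.0613]
orange [ 0.61280684 -0.29180379] [ 0.61404093 -0.29210475]
```

```bash
python3 -m jog '[91,-0.75,-0.53,0,0, 91,-0.75,-0.53,0,0, 91,-0.75,-0.53,0,0, 91,-0.75,-0.53,0,0, 91,-0.75,-0.53,0,0, 91,-0.75,-0.53,0,0, 91,-0.75,-0.53,0,0, 91,-0.75,-0.53,0,0, 91,-0.75,-0.53,0,0, 91,0,0,0,0]' 20
```

```text
clock: 0.93
position: [0.4244, -0.2773, 0.2461]
ee_rot: [-2.207, -2.224, 0.005]
force: [0.3, 0.2, 0.1]
width: 0.989
```

```bash
python3 - <<'E'
from h import *
c=camera_params("wrist"); im=get_image("wrist")[:,:,::-1].copy()
for a,p,b in blobs(im,(100,150,80),(118,255,255),100): print(a,p,b,at(c,p,.0795)[:2].round(4),at(c,p,.09)[:2].round(4))
for z,r in((.09,.019),(.06,.025)): cv2.polylines(im,[proj(c,circle((.431,-.273,z),r)).astype(np.int32)],True,(0,255,0),1)
cv2.imwrite("pics/w1.png",im); print(c["xyz"])
E
```

```text
1119 [235.1  83.6] [217  62  39  42] [ 0.4044 -0.1832] [ 0.4051 -0.1842]
133 [261.4 159.2] [246 155  31  13] [ 0.4305 -0.2555] [ 0.4303 -0.254 ]
[ 0.4245869  -0.21102249  0.37894688]
```

View pics/w1.png

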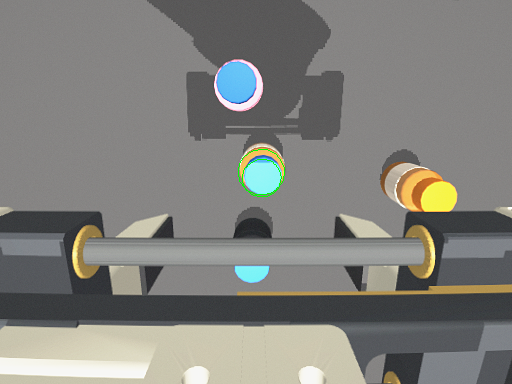

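The wrist view shows the mate's cap at about (262,177). The projected model circles lie right on it, so (0.431,-0.273) is confirmed, and the finger lanes are free.

```bash
python3 -m jog '[91,0.1,0.17,0,0, 91,0,0,0.7,0, 91,0,0,0.7,0, 91,0,0,0.7,0, 91,0,0,0.7,0, 91,0,0,0,0]'
```

```text
clock: 1.48
position: [0.4414, -0.2631, 0.1317]
ee_rot: [-2.2, -2.238, -0.008]
force: [0.1, 0.1, -0.4]
width: 0.994
```

```bash
python3 -m jog '[91,-0.25,-0.26,0,0, 91,0,0,0,0, 91,0,0,0,0]'; python3 -c "
from h import *
print(R.from_rotvec(observe()['ee_rot']).as_matrix().round(3))"
```

```text
clock: 1.73
position: [0.4345, -0.2685, 0.1316]
ee_rot: [-2.189, -2.243, -0.009]
force: [0.8, 0.2, 0.3]
width: 0.991
[[-0.024  1.    -0.001]
 [ 1.     0.024  0.009]
 [ 0.009 -0.001 -1.   ]]
```

```bash
python3 -m jog '[91,-0.18,-0.14,0,0.2, 91,0,0,0,0, 91,-0.02,0,0.4,0, 91,-0.02,0,0.4,0, 91,0,0,0,0]'
```

```text
clock: 2.15
position: [0.4344, -0.2773, 0.1041]
ee_rot: [2.217, 2.224, 0.016]
force: [-0.2, -0.3, -0.3]
width: 0.993
```

```bash
python3 -m jog '[91,0.14,-0.12,0.4,0, 91,0,0,0.4,0, 91,0,0,0.35,0, 91,0,0,0,0]'
```

```text
clock: 2.48
position: [0.4332, -0.2719, 0.0609]
ee_rot: [2.213, 2.219, 0.02]
force: [0.1, 0.3, -0.7]
width: 0.987
```

```bash
python3 -m jog '[40,0,0,0,0, 40,0,0,0,0, 40,0,0,0,0, 40,0,0,0,0, 40,0,0,0,0, 40,0,0,0,0, 40,0,0,0,0, 40,0,0,0,0]' 20; python3 -m jog '[40,0,0,-0.3,0, 40,0,0,-0.5,0, 40,0,0,0,0]'
```

```text
clock: 3.15
position: [0.4358, -0.2732, 0.0665]
ee_rot: [2.21, 2.214, 0.023]
force: [1.1, -0.2, -1.2]
width: 0.533
clock: 3.4
position: [0.4341, -0.2727, 0.0983]
ee_rot: [2.212, 2.216, 0.022]
force: [0.2, -0.8, -2.3]
width: 0.54
```

Gripped: the opening is about 49.7 mm on a 50 mm bottle, and the lift shows its weight. Next: lift clear and traverse.

```bash
python3 -m jog '[40,0,0,-0.6,0, 40,0,0,-0.8,0, 40,0,0,-0.8,0, 40,0,0,-0.8,0, 40,0,0,-0.6,0, 40,0,0,0,0]'; python3 -m jog '[40,0.4,0.22,0,0, 40,0.7,0.38,0,0, 40,0.7,0.38,0,0, 40,0.7,0.38,0,0, 40,0.7,0.38,0,0, 40,0.7,0.38,0,0, 40,0.7,0.38,0,0, 40,0.7,0.38,0,0, 40,0.7,0.38,0,0, 40,0.6,0.35,0,0, 40,0,0,0,0]'; python3 - <<'E'
from h import *
for n in("side","wrist"):
    c=camera_params(n); im=get_image(n)[:,:,::-1].copy()
    h=np.array([.5495,.062,.092]); l=np.array([.515,.1196,.092]);e=(l-h)/np.linalg.norm(l-h)*.068;f=np.array([-e[1],e[0],0])
    for d,k in((e,(0,0,255)),(-e,(0,255,0)),(f,(255,0,255)),(-f,(255,0,255))):
        cv2.polylines(im,[proj(c,circle(h+d+[0,0,.012],.0385)).astype(np.int32)],True,k,1)
    cv2.imwrite(f"pics/{n}2.png",im if n=="wrist" else cv2.resize(im[60:230,160:350],None,fx=4,fy=3.5))
E
```

```text
clock: 3.9
position: [0.4299, -0.2719, 0.2445]
ee_rot: [2.217, 2.221, 0.019]
force: [1.1, -1.3, -1.3]
width: 0.539
clock: 4.82
position: [0.5768, 0.0023, 0.235]
ee_rot: [-2.226, -2.213, -0.011]
force: [-0.3, -0.0, -2.6]
width: 0.534
```

View pics/side2.png

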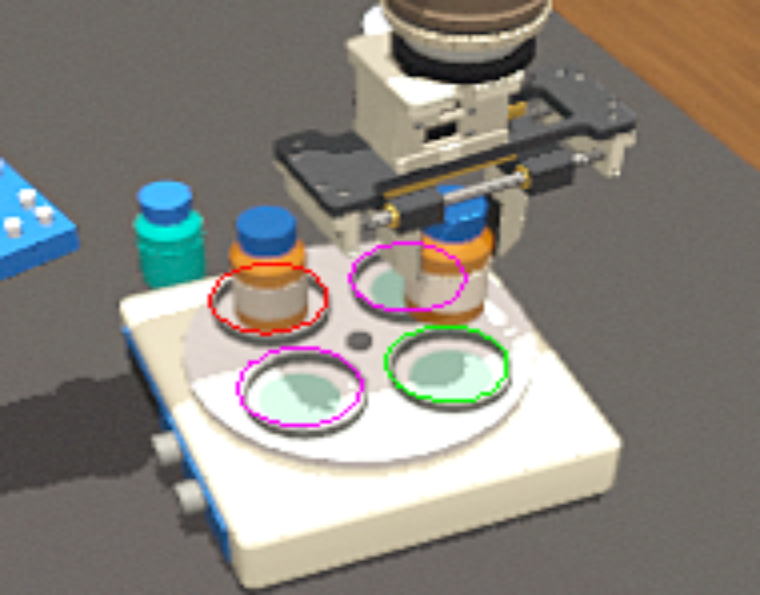

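View pics/wrist2.png

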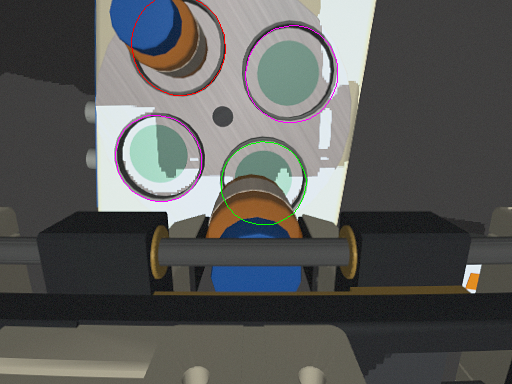

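The wrist view shows the overlays fitting all four cups, with the green target circle at (264,182). The side view agrees to within about 3 mm, and the bottle hangs upright in the jaws.

```bash
python3 -m jog '[40,0.05,0.2,0,0, 40,0,0,0.5,0, 40,0,0,0.5,0, 40,0,0,0,0]'
```

```text
clock: 5.25
position: [0.5832, -0.0063, 0.1925]
ee_rot: [-2.239, -2.203, -0.002]
force: [-0.9, 0.3, -2.6]
width: 0.536
```

```bash
python3 -m jog '[40,0.26,0.05,0,0, 40,0,0,0,0, 40,0,0,0,0]'
```

```text
clock: 5.5
position: [0.5856, 0.0018, 0.1931]
ee_rot: [2.245, 2.198, -0.0]
force: [-0.1, -0.2, -1.2]
width: 0.537
```

```bash
python3 -m jog '[40,0.05,0,0.3,0, 40,0,0,0.25,0, 40,0,0,0,0, 40,0,0,0,0]'
```

```text
clock: 5.83
position: [0.587, 0.0041, 0.1713]
ee_rot: [2.243, 2.196, 0.005]
force: [0.5, -0.0, -2.5]
width: 0.533
```

```bash
python3 - <<'E'
from h import *
im=get_image("side")[:,:,::-1]; cv2.imwrite("pics/s3.png",cv2.resize(im[60:230,160:350],None,fx=4,fy=3.5)); print(observe()["position"],observe()["force"])
E
```

```text
[0.58680814 0.00399976 0.17120231] [-0.62558605 -0.09512203 -2.73289759]
```

View pics/s3.png

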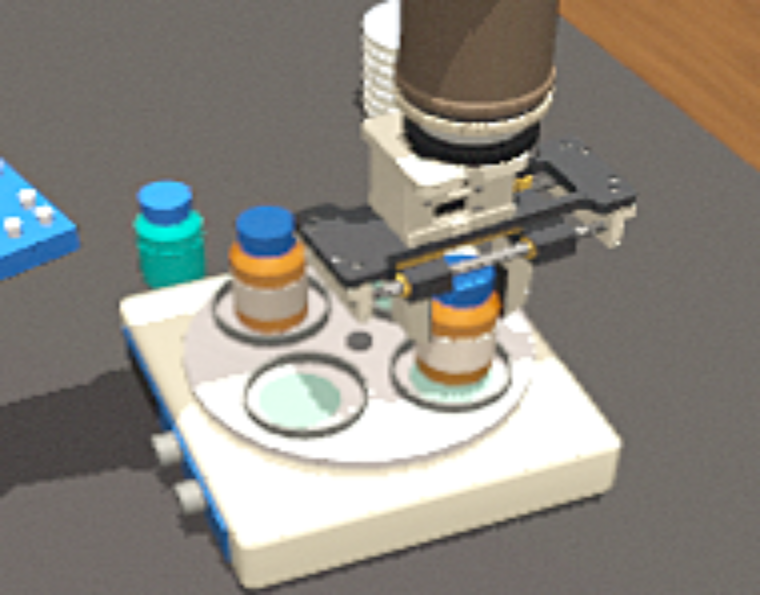

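The bottle is held upright at about crop (457,350), just above the target cup (450,372). I'll lower it gently to contact.

```bash
python3 -m jog '[40,0,-0.03,0.15,0, 40,0,0,0.1,0, 40,0,0,0,0]'; python3 -m jog '[40,0,0,0.1,0, 40,0,0,0.08,0, 40,0,0,0,0]'
```

```text
clock: 6.13
position: [0.5857, 0.0039, 0.1607]
ee_rot: [2.243, 2.195, 0.005]
force: [-0.1, -0.6, -1.5]
width: 0.538
clock: 6.38
position: [0.5856, 0.004, 0.1561]
ee_rot: [2.243, 2.195, 0.006]
force: [0.4, -1.0, -1.4]
width: 0.533
```

```bash
python3 -m jog '[40,0,0,0.08,0, 40,0,0,0.05,0, 40,0,0,0,0]'
```

```text
clock: 6.63
position: [0.5861, 0.004, 0.1549]
ee_rot: [2.242, 2.194, 0.01]
force: [-0.4, -0.5, -1.5]
width: 0.533
```

```bash
python3 -m jog '[40,0,0,0.1,0, 40,0,0,0.08,0, 40,0,0,0,0]'; python3 -c "
from h import *
im=get_image('side')[:,:,::-1]; cv2.imwrite('pics/s4.png',cv2.resize(im[60:230,160:350],None,fx=4,fy=3.5))"
```

```text
clock: 6.88
position: [0.5868, 0.004, 0.1518]
ee_rot: [2.24, 2.192, 0.014]
force: [-0.5, 0.3, -1.5]
width: 0.535
```

View pics/s4.png

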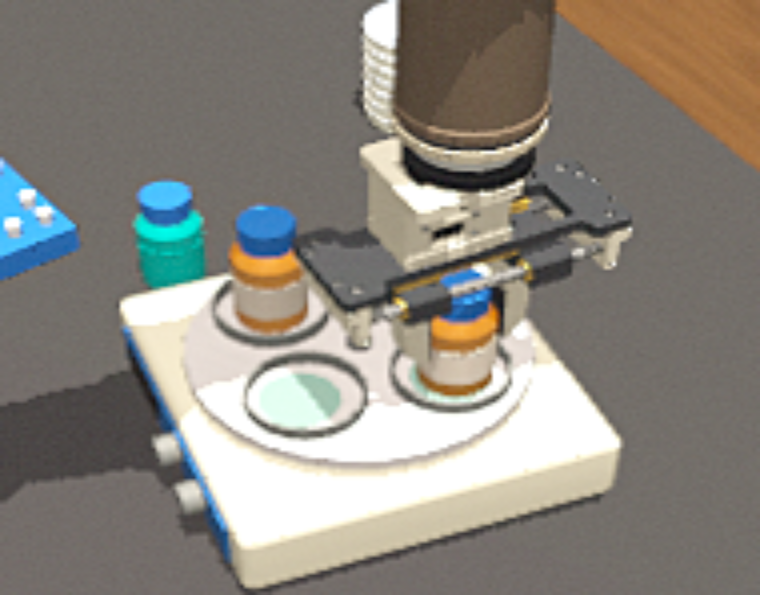

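The bottle's base now sits inside the rim at crop (457,393), with the same offset below the rim centre as the loaded bottle, so it is on the floor or within 1-2 mm of it. Releasing now.

```bash
python3 -m jog '[60,0,0,0,0, 70,0,0,0,0, 80,0,0,0,0, 91,0,0,0,0, 91,0,0,0,0, 91,0,0,0,0]'; python3 -m jog '[91,0,0,-0.3,0, 91,0,0,-0.6,0, 91,0,0,-0.7,0, 91,0,0,-0.7,0, 91,0,0,-0.7,0, 91,0,0,0,0]'; python3 - <<'E'
from h import *
im=get_image('side')[:,:,::-1]; c=camera_params("side")
for a,p,b in blobs(im,(100,170,120),(115,255,255)): print(a,p,at(c,p,.1715)[:2].round(4))
cv2.imwrite('pics/s5.png',cv2.resize(im[60:310,160:380],None,fx=3,fy=2.4))
E
```

```text
clock: 7.43
position: [0.5875, 0.004, 0.1501]
ee_rot: [2.24, 2.192, 0.015]
force: [-0.1, 0.3, -0.5]
width: 0.921
clock: 7.93
position: [0.5844, 0.0037, 0.2721]
ee_rot: [2.243, 2.195, 0.006]
force: [0.9, 0.4, 0.0]
width: 0.99
759 [156.4 123.7] [0.3602 0.212 ]
114 [200.9 117.8] [0.4705 0.179 ]
167 [226.3 125.5] [0.5152 0.1199]
177 [274.6 143.8] [0.5889 0.0029]
168 [244.8 252.6] [ 0.3812 -0.2375]
127 [296.6 322.3] [ 0.394  -0.4063]
```

View pics/s5.png

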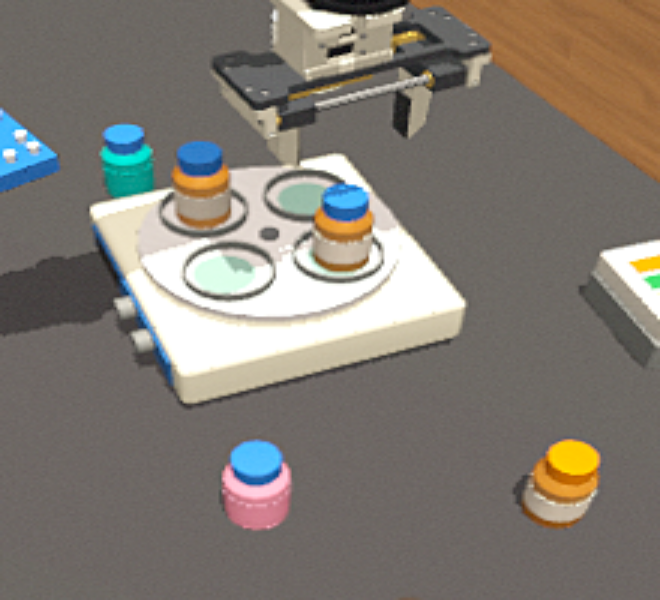

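The bottle stands upright in the cup opposite the loaded one, at about (0.589, 0.003) against a target of (0.585, 0.005). The loaded and orange-capped bottles have not moved, and the gripper is clear.

```bash
python3 -c "
from cell import *
print(sign_off())"
```

```text
the job is handed in; nothing more can be done
None
```

I gripped the blue-capped amber bottle, carried it over and lowered it while still held into the cup straight across the hub from the loaded one. I then released it and backed off about 0.12 m. The job was handed in at about 8 s on the robot's clock, well under the 38 s limit.

**Final position:** In the last side picture the bottle stands upright, with its cap about 4–5 mm from the estimated cup centre; the tolerance is 16 mm.

**Other bottles:** The loaded bottle's cap measured within 0.5 mm of where it started. The orange-capped one looks unmoved and upright, but I did not re-measure it.

**Uncertain readings:**
- **Touchdown force:** it gave no clear sign of contact, so I judged touchdown from the picture and the height. I estimate the base was on the cup floor or 1–2 mm above it at release.
- **Cup positions:** before the final lowering, the side and wrist views disagreed by about 3 mm on where the cups were, also within tolerance.

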